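Take the mandarin out of the fruit clamp with tongs

ROBOT

A 6-joint arm with a two-finger parallel gripper is mounted at the origin on a cart in front of the work surface, level with it; the furniture and walls round the work are solid. World frame = base frame: x ahead of the robot, y to its left, z up, the work surface at z = 0. Lengths are in mm, angles in rad, forces in N, time in s.
With the tool pointing down it reaches from about 400 to 925 mm from the base axis. Payload 12.5 kg.
Tool frame: the origin (TCP) lies midway between the tips of the shut fingers; the grasp point (between the pads) lies 19 mm behind it (env.pinch_z is the z of the grasp point in the tool frame, in mm); z points along the fingers, y is the line along which they close (so a half turn about z gives the same grasp; the last joint's range is limited). The gripper opens to 95 mm and grips with 3 to 60 N. Pads are 20 mm wide; open, the fingers measure 119 mm over their backs; the gripper's body (75 mm by 180 mm) begins 59 mm behind the grasp point.
Start: joints at [1.032, 0.491, 1.559, -0, 1.092, -0.106], TCP at [262.12, 567.397, 214.661] pointing down, gripper open.
Joint ranges: [-3.1, 3.1], [-0.84, 2.19], [0.05, 2.79], [-1.13, 4.28], [0.06, 2.93], [-2.69, 2.69]. Speed limits (rad/s): [2.22, 2.22, 2.79, 3.14, 3.14, 3.14].

INTERFACE

Orientations are given as [roll, pitch, yaw] about the fixed x, y, z axes, in that order (R = Rz(yaw) Ry(pitch) Rx(roll)).
In Python, from cell import env, eyes gives the robot as it stands.
- The arm moves only by the shell command python3 -m inch 'ROWS'. ROWS is JSON, a list of rows, each a list of 3 entries, a list of its own where there are three numbers: the shift along the tool's x, y, z in units of 60 mm (1.0 is 60 mm), then the turn about the tool's z in units of 5 degrees (1.0 is 5 degrees), then the closure, from -1 (fully open) to 1 (shut). In form: [[[tx, ty, tz], turn, claw], ...]. A call has exactly 10 rows; each row shifts and turns the commanded pose from where the row before left it, along the tool's axes as they then stand; what a row does not reach is not made up. A row lasts 1/8 s, in which the tool goes at most 62.5 mm and 10.7 degrees, less where a joint would pass 70% of its speed; a pose out of reach is approached as far as the arm can. A call is refused whole if a number of a shift passes 1 or a number of a turn 1, either way. A call with a gripper value outside its range is refused whole. The fingers move at their own pace and stop on an object; the grip force is fixed at half the most. Time passes only in rows, so rows that do not move let the fingers close, or fill a call up. It gives the time, the measured TCP pose, the force, the opening and the grip force at its end, in the units of the state.
- env.state(): the state, without advancing time (a new reading comes with each control period).
- eyes.read_camera(name): name is "scene" or "top" or "wrist"; returns a dict with "pixels" (400x640x3 uint8, red, green, blue), "fx", "fy", "cx", "cy" (pixels), "extrinsics" (4x4, takes a point from world to camera coordinates). Camera axes: x right, y down, z forward; pixel columns grow to the right and rows downward; lengths in mm; the calibration is good to about 2 mm. A picture is of the moment at which its call begins. There is no depth.
- env.job_done(): hands the job in; it is judged then, once.
Trained networks look in a picture, given as the dict that the camera call returned (one of the last four; its "shot" number tells which), for a name from the list of things; names that differ only in an ending like _2 or _b are one class to them, and where a whole thing is asked for, a point or a joint stands for the part that bears it (a point fixed in the world has none). Each returns a list of dicts, best first, with "score" (0 to 1); they miss things now and then, are a little off and sometimes report something else, mostly with a low value. They report only what shows in the picture. A call takes as long as a camera call. They do not tell look-alikes from the thing itself.
- eyes.boxes_of(name, picture): "centre" ([row, column] in pixels, amid what is visible of it).
- eyes.cut_out(name, picture): "mask" (400x640 bool, what is visible of it) and "centre" ([row, column] in pixels, amid what is visible of it).
- eyes.spot_point(name, picture): "centre" ([row, column] in pixels: a listed point, or the origin of a listed thing).
The state is a dict: "t": time; "joints": joint angles; "qvel": joint speeds; "tau": joint torques, N m; "eef_pos": TCP position; "tcp_rot": TCP orientation; "ft_force": force on the tool from outside, world axes, zero at the start; "moment": the same for the moment, N m; "opening": opening from 0.0 (shut) to 1.0 (fully open); "grip_force": force on a finger pad.
Only numpy, scipy, OpenCV 4.12 (cv2) and the standard library are available. Lean on these libraries where they do the work, as an engineer would, in place of code of your own. Each camera call takes 0.05 s, during which the arm holds its last target. There are 200 camera calls.

TASK

Slide the jaw of the fruit clamp fully open, leaving the mandarin sitting in it; then pick up the kitchen tongs, close them on the mandarin and lift it out. Finish while holding it up in the tongs, still, at least 15 cm above the worktop, with the jaw left open. Touch the mandarin only with the tongs, and do not disturb the other things on the worktop.

Things in the scene. Friction and masses are not known exactly. Their poses are not given: they have to be found in the camera images.
- clamp: fruit clamp fixed to the worktop: a wooden board 64 (its x) x 190 (its y, -52 to +138) x 12 mm high; the fruit sits on it between a fixed jaw at the -y side and a sliding jaw at the +y side, both 36 mm wide along x. Origin: underside of the board below the middle of the fruit's seat; z up; +y is the direction in which the jaw slides open.
- jaw (a joint): travel of the sliding jaw along the clamp's +y, m: 0 closed, 0.045 at its stop, fully open; starts at 0 to 0.006; 2.5 N friction, no spring, stays where left. The jaw is 36 mm long, z 12 to 70 mm; at 0 its face is at the clamp's y = 34 mm and its steel hold-down lip (24 mm wide, z 69 to 75 mm) reaches in over the fruit to y = 11 mm.
- jaw_tab (a point): middle of the black upright tab on top of the sliding jaw, at the height to pinch it: 30 mm wide along the clamp's x, 12 mm thick along its y, standing free from z = 75 to 108 mm; this point is 12 mm below the tab's top, at the clamp's x = 0, y = 55 mm plus the jaw's travel, z = 96 mm.
- fixed_jaw (a point): top middle of the clamp's fixed jaw, an upright wooden plate 36 wide along the clamp's x, y -43 to -33 mm, z 12 to 50 mm.
- rest_a (a point): middle of the outer face of the first (+y) arm's thumb rest, 12 mm above the tongs' underside. Each rest is a flat upright plate 34 mm long, 24 mm tall. Over both rests: 64 mm open, about 48 mm with the tips on something 64 mm wide. Squeezing them closes the tongs against a spring: 6 N at first, 8 N on the mandarin; pressed a few mm together by the fingers, the tongs can be carried still open.
- rest_b (a point): the same on the second (-y) arm, which turns on the hinge.
- mandarin: mandarin, about 64 mm across and 54 mm tall, about 0.09 kg, standing on the clamp's board. Origin: middle of its underside; z up.
- mandarin_center (a point): middle of the mandarin, 27 mm above its underside (39 mm above the worktop while seated).
- tongs: steel kitchen tongs lying on the worktop, arms side by side, 230 mm long, 24 mm tall, 0.12 kg, centre of mass within 15 mm of the rests. Origin: midway between the two black thumb rests, at the underside, tongs open; x to the tips, y across the arms (to the first arm), z up. Hinge at x = -105 mm, tips' middle at x = +105 mm.
- tip_a (a point): inner face of the tip of the first (+y) arm, in the middle, 12 mm above the tongs' underside. The tips are slightly hollow plates, 28 mm long and 25 mm tall, about 90 mm apart when open.
- tip_b (a point): the same on the second (-y) arm, which turns on the hinge.
- tongs_arm (a joint): angle by which the tongs are closed, rad: 0 open (as at the start), about 0.15 closed on the mandarin, 0.36 the most.
- salt_shaker: salt shaker, diameter 44, 90 mm tall, a bystander. Origin: middle of its underside.
- tumbler: small clear glass tumbler, diameter 48, 61 mm tall, a bystander. Origin: middle of its underside.
- pepper_mill: wooden pepper mill, diameter 58, 170 mm tall, a bystander. Origin: middle of its underside.
- spice_jar: spice jar with a screw cap, diameter 44, 99 mm tall, a bystander. Origin: middle of its underside.
- jar_b: second spice jar with a screw cap, diameter 46, 106 mm tall, a bystander. Origin: middle of its underside.
Mind the look-alikes: they are no part of the job. Several things have the shape of the clamp; the one meant has the colours described above.

How it is judged:
By the outcome, as a careful person would: the job done as asked, in the order asked, and still so for the second after the job is handed in, while the arm keeps its last pose, push and grip.
It also fails if it takes over 58 s, if anything falls off the work surface, if the arm or the gripper's body presses on something with over 40 N, if the wrist force passes 120 N, or if a joint passes its speed limit or range.

## Working session

There is one attempt and no reset: what is moved stays moved. The work goes in short steps, Python scripts to look and compute and a shell command to move; the robot and the scene stay as the last step left them, time stands still between calls to the robot, and variables do not carry over. Pictures are saved under pics/ and viewed, at most 13 in all, crops included, and the job is handed in when it is done.

```bash
ls; mkdir -p pics; cat > h.py <<'E'
import numpy as np, cv2
from cell import env, eyes
def ray(p,rc):
    E=np.array(p["extrinsics"]);R=E[:3,:3];t=E[:3,3]
    d=R.T@np.array([(rc[1]-p["cx"])/p["fx"],(rc[0]-p["cy"])/p["fy"],1]);return -R.T@t,d
def at_z(p,rc,z):
    o,d=ray(p,rc);return o+d*(z-o[2])/d[2]
def proj(p,x):
    E=np.array(p["extrinsics"]);c=E[:3,:3]@np.array(x,float)+E[:3,3]
    return [p["fy"]*c[1]/c[2]+p["cy"],p["fx"]*c[0]/c[2]+p["cx"]]
def tri(obs):
    A=np.zeros((3,3));b=np.zeros(3)
    for p,rc in obs:
        o,d=ray(p,rc);d/=np.linalg.norm(d);M=np.eye(3)-np.outer(d,d);A+=M;b+=M@o
    return np.linalg.solve(A,b)
def save(p,n,crop=None,s=1):
    im=cv2.cvtColor(p["pixels"],cv2.COLOR_RGB2BGR)
    if crop: im=im[crop[0]:crop[1],crop[2]:crop[3]]
    cv2.imwrite("pics/"+n,cv2.resize(im,None,fx=s,fy=s,interpolation=cv2.INTER_CUBIC))
E
cat > m.py <<'E'
from h import *
P={c:eyes.read_camera(c) for c in("scene","top")}
for c in P: save(P[c],c+"0.png",s=1.25)
Z=dict(jaw_tab=96,fixed_jaw=50,rest_a=12,rest_b=12,tip_a=12,tip_b=12,mandarin=12,mandarin_center=39,tongs=0,clamp=0,salt_shaker=0,tumbler=0,pepper_mill=0,spice_jar=0)
for n,z in Z.items():
    for c in P:
        for r in eyes.spot_point(n,P[c])[:4]:
            print(n,c,round(r["score"],2),np.round(r["centre"]),np.round(at_z(P[c],r["centre"],z)[:2]))
print(env.state()); print(env.pinch_z)
E
python3 m.py
```

```text
pics
jaw_tab scene 0.89 [182. 278.] [512. 391.]
jaw_tab scene 0.63 [158. 239.] [455. 535.]
jaw_tab scene 0.4 [246. 245.] [370. 218.]
jaw_tab scene 0.16 [231. 386.] [668. 127.]
jaw_tab top 0.77 [210. 266.] [509. 395.]
jaw_tab top 0.61 [234. 196.] [447. 578.]
fixed_jaw scene 0.74 [210. 284.] [505. 334.]
fixed_jaw scene 0.72 [180. 235.] [428. 503.]
fixed_jaw scene 0.63 [220. 285.] [493. 299.]
fixed_jaw top 0.76 [238. 222.] [437. 520.]
fixed_jaw top 0.66 [215. 306.] [496. 290.]
fixed_jaw top 0.38 [213. 292.] [504. 330.]
fixed_jaw top 0.21 [201. 354.] [533. 156.]
rest_a scene 0.86 [301. 289.] [421. 103.]
rest_a scene 0.63 [305. 319.] [474.  67.]
rest_a top 0.64 [239. 378.] [429.  87.]
rest_b scene 0.86 [301. 289.] [421. 103.]
rest_b scene 0.63 [305. 319.] [474.  67.]
rest_b top 0.64 [239. 378.] [429.  87.]
tip_a scene 0.89 [260. 286.] [457. 213.]
tip_a scene 0.55 [262. 328.] [543. 164.]
tip_a top 0.75 [232. 337.] [451. 203.]
tip_a top 0.6 [201. 352.] [539. 158.]
tip_a top 0.55 [139. 335.] [721. 202.]
tip_b scene 0.89 [260. 286.] [457. 213.]
tip_b scene 0.55 [262. 328.] [543. 164.]
tip_b t
[... 1064 characters left out ...]
 top 0.82 [152. 392.] [683.  37.]
{'t': 1.5, 'joints': array([ 1.03240171e+00,  4.90929514e-01,  1.55891207e+00, -1.16763524e-05,
        1.09167356e+00, -1.05621383e-01]), 'qvel': array([ 0.00023315, -0.00172296, -0.00041884,  0.00078652,  0.00061916,
       -0.00019037]), 'tau': array([ 9.46019682e-04, -6.12465549e+01, -2.58430105e+01,  6.93465164e-02,
        4.45771997e-02, -3.86046054e-05]), 'eef_pos': array([262.12250824, 567.39783986, 214.63843776]), 'tcp_rot': array([3.14151666e+00, 1.84763261e-05, 2.70882480e+00]), 'ft_force': array([ 0.59093849, -0.57170273,  0.49492365]), 'moment': array([0.02234238, 0.01667769, 0.01076467]), 'grip_force': 0.0, 'opening': 0.9984169482936669}
-18.8
```

View pics/scene0.png

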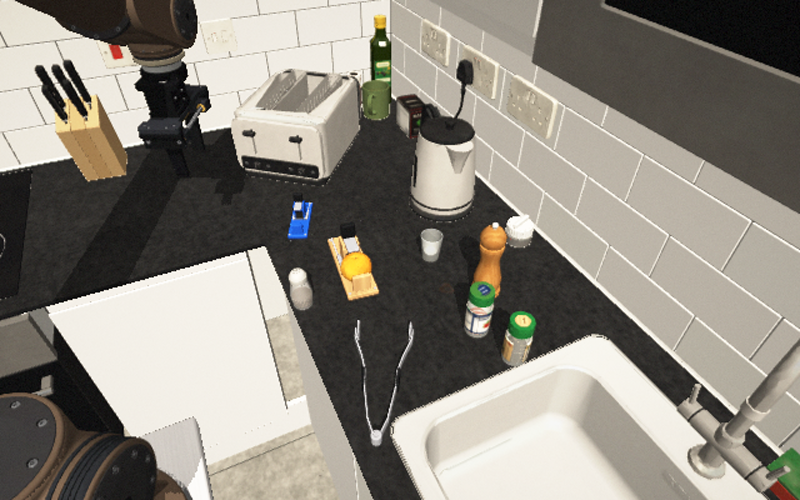

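View pics/top0.png

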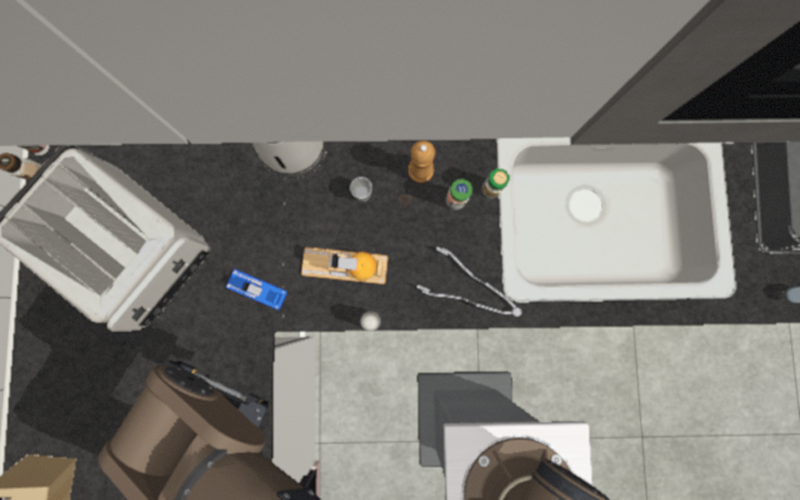

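The wooden clamp with the mandarin is at scene px (440,330)/1.25 in the 800-px view, and the blue clamp is the look-alike. The tongs are open, with the hinge at (376,437) and the tips at (357,323) and (411,323). I'm moving above the tab.

```bash
python3 -m inch '[[[-0.83,-0.15,0],0,-1],[[-0.83,-0.15,0],0,-1],[[-0.83,-0.15,0],0,-1],[[-0.83,-0.15,0],0,-1],[[-0.83,-0.15,0],0,-1],[[-0.83,-0.15,0],0,-1],[[0,0,0],-0.82,-1],[[0,0,0],-0.82,-1],[[0,0,0],-0.82,-1],[[0,0,0],-0.82,-1]]'
cat > m2.py <<'E'
from h import *
import sys
P={c:eyes.read_camera(c) for c in("scene","top","wrist")}
save(P["wrist"],sys.argv[1])
Z=dict(jaw_tab=96,fixed_jaw=50,mandarin_center=39,rest_a=12,tip_a=12,tongs=0)
for n,z in Z.items():
    for c in ("top","wrist"):
        for r in eyes.spot_point(n,P[c])[:3]:
            print(n,c,round(r["score"],2),np.round(r["centre"]),np.round(at_z(P[c],r["centre"],z)[:2]))
print(env.state()["eef_pos"],env.state()["tcp_rot"])
E
python3 m2.py w1.png
```

```text
t: 2.75
eef_pos: [510.8, 393.0, 214.6]
tcp_rot: [3.142, 0.0, 2.997]
ft_force: [-0.0, 0.3, 0.5]
opening: 0.999
grip_force: 0.0
jaw_tab top 0.44 [232. 200.] [453. 568.]
jaw_tab wrist 0.79 [188. 314.] [513. 390.]
jaw_tab wrist 0.69 [108. 490.] [460. 564.]
jaw_tab wrist 0.47 [147. 157.] [451. 246.]
fixed_jaw top 0.84 [237. 224.] [440. 515.]
fixed_jaw top 0.55 [212. 305.] [505. 292.]
fixed_jaw top 0.52 [240. 374.] [425. 107.]
fixed_jaw wrist 0.9 [180. 230.] [502. 294.]
fixed_jaw wrist 0.88 [ 90. 426.] [436. 522.]
mandarin_center wrist 0.91 [179. 264.] [508. 330.]
mandarin_center wrist 0.7 [190. 314.] [530. 387.]
rest_a top 0.77 [238. 377.] [432.  91.]
rest_a top 0.64 [218. 382.] [487.  74.]
rest_a wrist 0.83 [129.  70.] [417. 102.]
rest_a wrist 0.77 [179.  62.] [476.  69.]
tip_a top 0.7 [201. 354.] [537. 153.]
tip_a top 0.68 [232. 338.] [449. 199.]
tip_a wrist 0.66 [147. 158.] [455. 202.]
tip_a wrist 0.65 [214. 141.] [536. 155.]
tongs top 0.74 [231. 379.] [451.  82.]
[510.72299397 393.05582023 214.6682721 ] [3.14150337e+00 5.92464788e-05 2.99492388e+00]
```

View pics/w1.png

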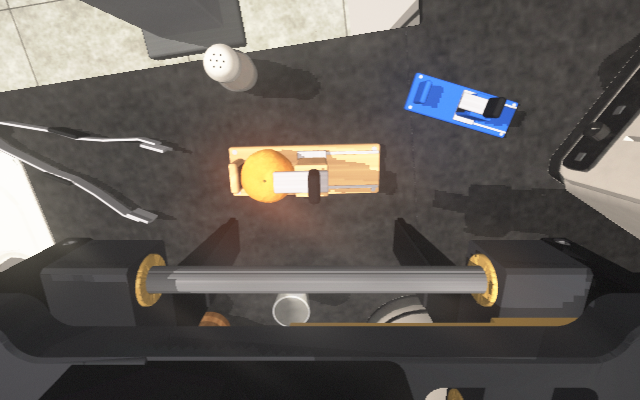

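The wrist view shows the wooden board with corners near (230,149), (380,145), (379,192) and (232,196). The black tab's top is at about (314,185), and the tongs' tips are at (160,147) and (147,216).

```bash
cat > c.py <<'E'
from h import *
p=eyes.read_camera("wrist")
C=[at_z(p,rc,12) for rc in [(149,230),(145,380),(192,379),(196,232)]]
print(np.round(C,1)); 
im=p["pixels"]; 
# board colour mask, min area rect
print("tab top", at_z(p,(185,314),108)[:2], at_z(p,(171,314),108)[:2], at_z(p,(201,314),108)[:2])
v=(C[1]-C[0])+(C[2]-C[3]); print(np.degrees(np.arctan2(v[1],v[0])), np.linalg.norm(v)/2, np.linalg.norm(C[0]-C[3]))
u=v/np.linalg.norm(v); m=np.mean(C,0); print("seat",m-43*u,"tab0",m+12*u)
print(tri([(p,(185,314)),(p,(185,314.01))]) if 0 else "", (np.array(p["extrinsics"])))
E
python3 c.py
```

```text
[[469.7 290.2  12. ]
 [491.9 475.6  12. ]
 [552.1 468.9  12. ]
 [529.8 279.3  12. ]]
tab top [506.78922264 391.16601996] [493.31510196 393.1686249 ] [522.61812267 388.81343353]
83.22227284498082 188.81638856779955 61.040312824065026
seat [505.80349704 335.80710157  12.        ] tab0 [512.29448481 390.42273191  12.        ]
 [[ 1.45202010e-01  9.89402030e-01  1.33673247e-05 -4.62574242e+02]
 [ 9.53882282e-01 -1.39992814e-01  2.65538328e-01 -4.63490411e+02]
 [ 2.62726032e-01 -3.85439481e-02 -9.64100304e-01  2.71445909e+02]
 [ 0.00000000e+00  0.00000000e+00  0.00000000e+00  1.00000000e+00]]
```

```bash
python3 -m inch '[[[0,-0.02,0.4],-0.3,-1],[[0,0,0.55],0,-1],[[0,0,0.55],0,-1],[[0,0,0.5],0,-1],[[0,0,0.25],0,-1],[[0,0,0],0,0.3],[[0,0,0],0,0.8],[[0,0,0],0,0.9],[[0,0,0],0,0.9],[[0,0,0],0,0.9]]'; python3 m2.py w2.png
```

```text
t: 4.8
eef_pos: [510.6, 391.9, 80.0]
tcp_rot: [3.141, 0.0, 3.021]
ft_force: [0.3, 0.2, -0.8]
opening: 0.528
grip_force: 0.0
jaw_tab top 0.57 [232. 196.] [453. 577.]
jaw_tab wrist 0.95 [246. 314.] [511. 390.]
jaw_tab wrist 0.6 [116. 629.] [459. 555.]
fixed_jaw top 0.63 [214. 302.] [499. 300.]
fixed_jaw top 0.56 [238. 223.] [437. 517.]
fixed_jaw wrist 0.93 [219. 182.] [501. 296.]
fixed_jaw wrist 0.82 [ 83. 501.] [435. 518.]
mandarin_center wrist 0.85 [214. 242.] [506. 336.]
rest_a top 0.67 [239. 374.] [428. 100.]
rest_a top 0.58 [221. 386.] [479.  64.]
tip_a top 0.74 [234. 337.] [445. 204.]
tip_a top 0.72 [200. 354.] [541. 151.]
tip_a wrist 0.81 [159.  72.] [452. 201.]
tip_a wrist 0.63 [213. 241.] [514. 327.]
tongs top 0.93 [232. 375.] [448.  94.]
[510.50043826 391.78263356  79.60557511] [-3.14147627e+00 -1.02207008e-04  3.02122753e+00]
```

View pics/w2.png

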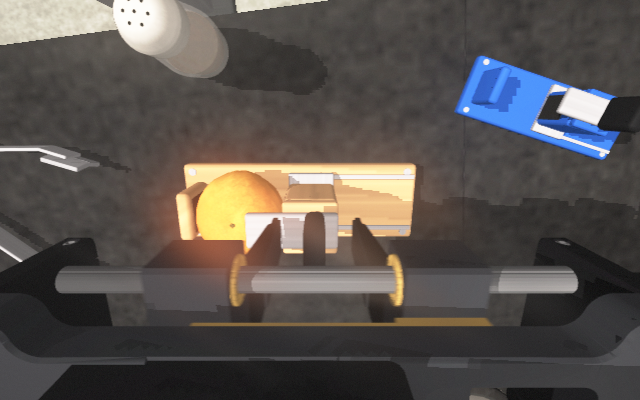

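The fingers straddle the tab at (314,240), centred over it, and are still closing. The mandarin at (240,205) is clear of them.

```bash
python3 -m inch '[[[0,0,0],0,1],[[0,0,0],0,1],[[0,0,0],0,1],[[0,0,0],0,1],[[0,0,0],0,1],[[0,0,0],0,1],[[0,0.05,0],0,1],[[0,0.1,0],0,1],[[0,0.1,0],0,1],[[0,0.05,0],0,1]]'; python3 -m inch '[[[0,0.05,0],0,1],[[0,0.08,0],0,1],[[0,0.08,0],0,1],[[0,0.05,0],0,1],[[0,0.03,0],0,1],[[0,0.03,0],0,1],[[0,0,0],0,1],[[0,0,0],0,1],[[0,0,0],0,1],[[0,0,0],0,1]]'
```

```text
t: 6.8
eef_pos: [512.8, 410.3, 79.6]
tcp_rot: [3.141, 0.0, 3.022]
ft_force: [0.0, -3.1, -0.1]
opening: 0.126
grip_force: 30.0
t: 8.05
eef_pos: [515.1, 429.0, 79.7]
tcp_rot: [3.141, 0.0, 3.021]
ft_force: [-0.4, 2.1, -1.7]
opening: 0.126
grip_force: 30.0
```

```bash
python3 -m inch '[[[0,0.03,0],0,1],[[0,0.03,0],0,1],[[0,0.03,0],0,1],[[0,0.02,0],0,1],[[0,0.02,0],0,1],[[0,0.02,0],0,1],[[0,0,0],0,1],[[0,0,0],0,1],[[0,0,0],0,1],[[0,0,0],0,1]]'
```

```text
t: 9.3
eef_pos: [515.8, 435.5, 79.6]
tcp_rot: [-3.137, -0.001, 3.021]
ft_force: [-0.9, -15.1, 3.1]
opening: 0.123
grip_force: 30.0
```

The jaw is at its stop: −15 N, 44 mm moved. I'm releasing and lifting.

```bash
python3 -m inch '[[[0,0,0],0,0.2],[[0,0,0],0,0.2],[[0,0,0],0,-1],[[0,0,0],0,-1],[[0,0,-0.15],0,-1],[[0,0,-0.4],0,-1],[[0,0,-0.5],0,-1],[[0,0,-0.5],0,-1],[[0,0,-0.5],0,-1],[[0,0,-0.2],0,-1]]'; cat > g.py <<'E'
from h import *
import sys
# print tool-frame units for target TCP xyz
s=env.state();p=s["eef_pos"];y=s["tcp_rot"][2];d=np.array(list(map(float,sys.argv[1:4])))-p
print("p",np.round(p,1),"yaw",round(np.degrees(y),2),"units",np.round([(d[0]*np.cos(y)+d[1]*np.sin(y))/60,(d[0]*np.sin(y)-d[1]*np.cos(y))/60,-d[2]/60],3), "turn units", np.round((np.degrees(y)-float(sys.argv[4]))/5,2))
E
python3 g.py 447 85 215 63
```

```text
t: 10.55
eef_pos: [516.4, 438.1, 217.0]
tcp_rot: [3.14, 0.002, 3.021]
ft_force: [0.4, -0.3, 0.3]
opening: 0.997
grip_force: 0.0
p [516.4 438.1 217. ] yaw 173.11 units [ 0.442 -5.981  0.033] turn units 22.02
```

```bash
python3 -m inch '[[[0.044,-0.3,0],0,-1],[[0.044,-0.6,0],0,-1],[[0.044,-0.65,0],0,-1],[[0.044,-0.65,0],0,-1],[[0.044,-0.65,0],0,-1],[[0.044,-0.65,0],0,-1],[[0.044,-0.65,0],0,-1],[[0.044,-0.65,0],0,-1],[[0.044,-0.65,0],0,-1],[[0.044,-0.53,0],0,-1]]'; for i in 1 2; do python3 -m inch '[[[0,0,0],1,-1],[[0,0,0],1,-1],[[0,0,0],1,-1],[[0,0,0],1,-1],[[0,0,0],1,-1],[[0,0,0],1,-1],[[0,0,0],1,-1],[[0,0,0],1,-1],[[0,0,0],1,-1],[[0,0,0],1,-1]]'; done; python3 m2.py w3.png
```

```text
t: 11.8
eef_pos: [446.2, 83.4, 214.4]
tcp_rot: [-3.142, -0.0, 3.021]
ft_force: [0.0, 0.6, 0.6]
opening: 1.0
grip_force: 0.0
t: 13.05
eef_pos: [446.6, 84.7, 214.3]
tcp_rot: [-3.141, -0.0, 2.146]
ft_force: [0.0, -0.2, 0.4]
opening: 0.998
grip_force: 0.0
t: 14.3
eef_pos: [446.6, 84.7, 214.3]
tcp_rot: [-3.141, 0.0, 1.273]
ft_force: [0.5, -0.4, 0.2]
opening: 0.998
grip_force: 0.0
jaw_tab top 0.68 [231. 196.] [455. 576.]
jaw_tab top 0.51 [150. 391.] [663.  58.]
jaw_tab top 0.21 [233. 378.] [443. 101.]
fixed_jaw top 0.95 [237. 220.] [441. 525.]
fixed_jaw top 0.85 [212. 306.] [503. 289.]
mandarin_center top 0.86 [215. 290.] [499. 335.]
rest_a top 0.65 [239. 378.] [428.  89.]
rest_a top 0.61 [220. 386.] [481.  62.]
rest_a wrist 0.89 [173. 341.] [476.  71.]
rest_a wrist 0.57 [164. 292.] [421. 100.]
tip_a top 0.6 [230. 338.] [456. 201.]
tip_a top 0.42 [200. 350.] [542. 163.]
tip_a wrist 0.91 [ 74. 294.] [456. 201.]
tip_a wrist 0.59 [ 89. 371.] [539. 158.]
tongs top 0.78 [231. 376.] [451.  92.]
tongs top 0.64 [214. 290.] [505. 336.]
[446.79679944  84.6914643  214.6211891 ] [-3.14157335e+00 -8.07231726e-05  1.27598630e+00]
```

View pics/w3.png

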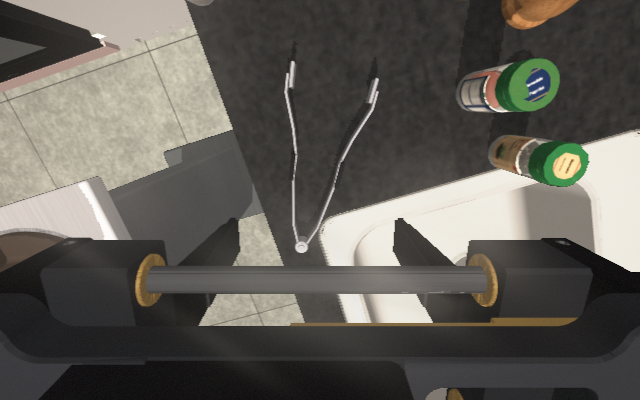

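The wrist view shows the tongs' hinge at (302,247) and tips at (292,74) and (374,90). The sink rim runs from (322,228) up to (480,150), close to the second arm.

```bash
cat > t.py <<'E'
from h import *
p=eyes.read_camera("wrist"); s=eyes.read_camera("scene"); t=eyes.read_camera("top")
save(p,"w3b.png",(40,260,240,480),3.0) if 0 else None
W=lambda r,c,z:at_z(p,(r,c),z)[:2]
ta,tb=W(74,292,12),W(90,374,12); m=(ta+tb)/2
for z in (12,20): print("hinge",np.round(W(247,302,z),1))
h=W(247,302,15); v=m-h; print("tips",ta,tb,np.linalg.norm(ta-tb),"axis",np.degrees(np.arctan2(v[1],v[0])),np.linalg.norm(v),"origin",h+v/2)
print("perp", np.degrees(np.arctan2(*(ta-tb)[::-1]))-90)
print("tri hinge",tri([(p,(247,302)),(s,(437/1.25,376/1.25)),(t,(312/1.25,517/1.25))]))
print("tri tipA",tri([(p,(74,292)),(s,(325/1.25,357/1.25)),(t,(288/1.25,420/1.25))]))
print("tri tipB",tri([(p,(90,374)),(s,(325/1.25,411/1.25)),(t,(250/1.25,440/1.25))]))
print("sink",[np.round(W(*q,0)) for q in [(228,322),(205,370),(150,480)]])
u=v/np.linalg.norm(v);n=np.array([-u[1],u[0]])
# detect rests: print brightness? draw axis model
o=h+v/2
im=cv2.cvtColor(p["pixels"],cv2.COLOR_RGB2BGR)
for y in (32,-32):
  q=[proj(p,[*(o+u*a+n*y),z]) for a,z in((-17,0),(17,0),(17,24),(-17,24))]
  cv2.polylines(im,[np.array([[int(c*8),int(r*8)] for r,c in q])],True,(0,0,255),1,shift=3)
im=im[40:260,220:400]; im=cv2.convertScaleAbs(cv2.resize(im,None,fx=2.7,fy=2.7,interpolation=2),alpha=2,beta=10); cv2.imwrite("pics/w3c.png",im)
E
python3 t.py
```

```text
hinge [398.7 -12.6]
hinge [400.2  -9. ]
tips [454.19733146 201.52434511] [541.62318523 156.54431643] 98.31827341228514 axis 62.603199272716026 214.31896660058067 origin [448.60079956  83.89373935]
perp 62.7744766713551
tri hinge [398.23111575 -10.40158781  15.89728962]
tri tipA [454.363883   204.00249859  19.85462516]
tri tipB [539.89086809 157.98205401  26.47316174]
sink [array([432.,   1.]), array([503.,  15.]), array([657.,  46.])]
```

View pics/w3c.png

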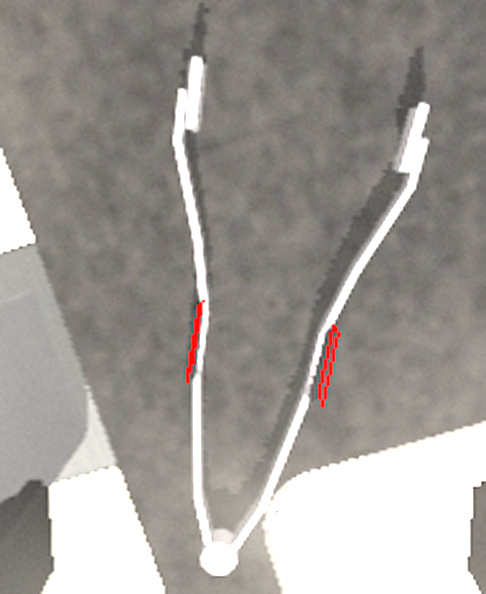

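```bash
python3 -m inch '[[[0,0,0.3],1,-1],[[0,0,0.4],1,-1],[[0,0.025,0.5],0.08,-1],[[0,0,0.5],0,-1],[[0,0,0.5],0,-1],[[0,0,0.5],0,-1],[[0,0,0.4],0,-1],[[0,0,0.25],0,-1],[[0,0,0.15],0,-1],[[0,0,0],0,-1]]'; cat > t2.py <<'E'
from h import *
for c in("wrist","scene"):
    p=eyes.read_camera(c); save(p,c+"4.png")
    for n in("rest_a","tip_a"):
        for r in eyes.spot_point(n,p)[:2]: print(n,c,round(r["score"],2),np.round(r["centre"]),np.round(at_z(p,r["centre"],12)[:2]))
s=env.state();print(s["eef_pos"],s["tcp_rot"])
E
python3 t2.py
```

```text
t: 16.45
eef_pos: [448.0, 84.0, 4.4]
tcp_rot: [-3.141, 0.0, 1.094]
ft_force: [-0.1, -0.4, -0.2]
opening: 1.001
grip_force: 0.0
rest_a wrist 0.71 [237. 259.] [420. 100.]
rest_a wrist 0.71 [238. 364.] [475.  72.]
tip_a wrist 0.9 [ 44. 217.] [454. 200.]
tip_a wrist 0.73 [ 41. 409.] [539. 158.]
rest_a scene 0.85 [299. 291.] [427. 107.]
rest_a scene 0.52 [305. 320.] [476.  66.]
tip_a scene 0.66 [263. 327.] [540. 164.]
[448.39063628  84.05379166   5.1226836 ] [ 3.14072515e+00 -5.76446172e-04  1.09438947e+00]
```

View pics/wrist4.png

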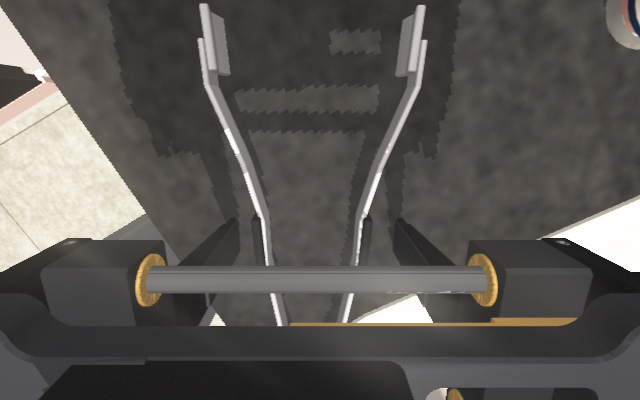

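The tongs lie symmetric between the fingers, with the rests at (259,237) and (364,238). I'm pressing them lightly.

```bash
python3 -m inch '[[[0,0,0.03],0,-0.26],[[0,0,0],0,-0.26],[[0,0,0],0,-0.26],[[0,0,0],0,-0.26],[[0,0,0],0,-0.26],[[0,0,0],0,-0.26],[[0,0,0],0,-0.26],[[0,0,0],0,-0.26],[[0,0,0],0,-0.26],[[0,0,0],0,-0.26]]'
```

```text
t: 18.0
eef_pos: [448.1, 84.0, 2.8]
tcp_rot: [-3.142, -0.0, 1.094]
ft_force: [0.3, -0.0, 0.1]
opening: 0.629
grip_force: 6.4
```

```bash
python3 -m inch '[[[0,0,-0.1],0,-0.26],[[0,0,-0.2],0,-0.26],[[0,0,-0.4],0,-0.26],[[0,0,-0.5],0,-0.26],[[0,0,-0.5],0,-0.26],[[0,0,-0.3],0,-0.26],[[0,0,0],-0.7,-0.26],[[0,0,0],-0.7,-0.26],[[0,0,0],-0.7,-0.26],[[0,0,0],-0.7,-0.26]]'; cat > t3.py <<'E'
from h import *
import sys
P={c:eyes.read_camera(c) for c in("wrist","scene","top")}
for c,p in P.items():
    save(p,c+sys.argv[1]+".png")
    for n,z in(("mandarin_center",39),("jaw_tab",96),("fixed_jaw",50)):
        for r in eyes.spot_point(n,p)[:2]: print(n,c,round(r["score"],2),np.round(r["centre"]),np.round(at_z(p,r["centre"],z)[:2]))
s=env.state()
for r in eyes.spot_point("tip_a",P["wrist"])[:3]: print("tip",round(r["score"],2),np.round(r["centre"]),np.round(at_z(P["wrist"],r["centre"],s["eef_pos"][2]-2.8+12)[:2]))
print(s["eef_pos"],s["tcp_rot"],s["opening"])
E
python3 t3.py 5; python3 g.py 493 231 123 83.1
```

```text
t: 19.25
eef_pos: [448.0, 84.0, 123.7]
tcp_rot: [3.141, -0.0, 1.341]
ft_force: [-0.2, 0.3, -1.5]
opening: 0.628
grip_force: 6.1
jaw_tab scene 0.59 [171. 273.] [518. 438.]
jaw_tab scene 0.59 [157. 239.] [454. 537.]
fixed_jaw scene 0.83 [178. 239.] [441. 507.]
mandarin_center top 0.66 [209. 251.] [516. 443.]
mandarin_center top 0.62 [214. 291.] [501. 330.]
jaw_tab top 0.83 [209. 251.] [511. 435.]
jaw_tab top 0.46 [216. 306.] [490. 290.]
fixed_jaw top 0.86 [215. 304.] [496. 295.]
fixed_jaw top 0.61 [237. 221.] [439. 521.]
tip 0.57 [ 43. 234.] [434. 196.]
tip 0.33 [242. 366.] [478.  76.]
[448.12652838  84.03736735 122.82765045] [-3.14156523e+00 -7.76583798e-05  1.33851899e+00] 0.6377065105102392
p [448.1  84.  122.8] yaw 76.69 units [ 2.556  0.164 -0.003] turn units -1.28
```

View pics/wrist5.png

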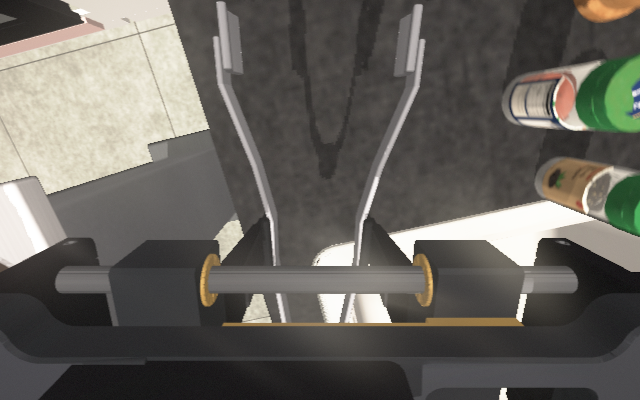

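The tongs are held open, level and symmetric, with the tips at (221,40) and (415,40). I'm going above the mandarin.

```bash
python3 -m inch '[[[0,0,0],-0.64,-0.26],[[0,0,0],-0.64,-0.26],[[0.2,0.05,0],0,-0.26],[[0.4,0.08,0],0,-0.26],[[0.45,0.08,0],0,-0.26],[[0.45,0.08,0],0,-0.26],[[0.45,0.08,0],0,-0.26],[[0.37,0.05,0],0,-0.26],[[0.2,0.03,0],0,-0.26],[[0,0,0],0,-0.26]]'; python3 t3.py 6;python3 g.py 493 231 123 83.1
```

```text
t: 21.15
eef_pos: [493.0, 231.4, 122.7]
tcp_rot: [-3.141, 0.0, 1.451]
ft_force: [0.4, -0.8, -1.7]
opening: 0.629
grip_force: 6.1
mandarin_center wrist 0.59 [ 68. 313.] [505. 336.]
fixed_jaw wrist 0.76 [120. 312.] [499. 297.]
mandarin_center scene 0.65 [211. 282.] [503. 344.]
mandarin_center scene 0.24 [226. 288.] [495. 289.]
jaw_tab scene 0.77 [158. 237.] [450. 535.]
fixed_jaw scene 0.72 [221. 285.] [492. 296.]
fixed_jaw scene 0.58 [179. 236.] [432. 506.]
mandarin_center top 0.95 [211. 290.] [510. 335.]
mandarin_center top 0.4 [258. 300.] [380. 307.]
jaw_tab top 0.61 [208. 250.] [513. 435.]
jaw_tab top 0.58 [231. 199.] [454. 570.]
fixed_jaw top 0.8 [215. 303.] [496. 298.]
fixed_jaw top 0.7 [214. 289.] [501. 338.]
tip 0.86 [ 42. 406.] [551. 331.]
tip 0.68 [ 41. 233.] [467. 342.]
[493.12227346 230.78228583 122.89973979] [ 3.14148154e+00 -1.00309032e-04  1.45024678e+00] 0.629810575144031
p [493.1 230.8 122.9] yaw 83.09 units [ 0.003 -0.002 -0.002] turn units -0.0
```

View pics/wrist6.png

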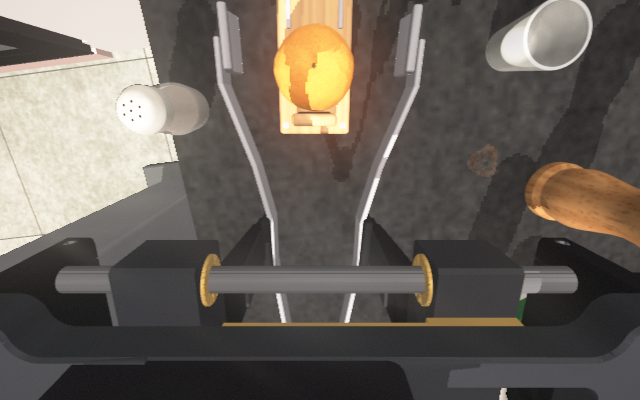

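The mandarin at (314,68) lies between the tips at (233,41) and (406,42), about 4 mm off the tongs' centre. I'm shifting by that and lowering.

```bash
python3 -m inch '[[[0,-0.03,0],0,-0.26],[[0,-0.03,0.1],0,-0.26],[[0,0,0.2],0,-0.26],[[0,0,0.25],0,-0.26],[[0,0,0.25],0,-0.26],[[0,0,0.25],0,-0.26],[[0,0,0.25],0,-0.26],[[0,0,0.15],0,-0.26],[[0,0,0.07],0,-0.26],[[0,0,0],0,-0.26]]'; python3 t3.py 7
```

```text
t: 23.05
eef_pos: [489.6, 231.3, 31.6]
tcp_rot: [3.142, -0.0, 1.45]
ft_force: [-0.3, -1.0, -1.3]
opening: 0.629
grip_force: 6.1
mandarin_center wrist 0.96 [ 43. 318.] [505. 336.]
mandarin_center wrist 0.67 [240. 365.] [520. 227.]
fixed_jaw wrist 0.86 [124. 321.] [501. 297.]
fixed_jaw wrist 0.46 [ 59. 319.] [504. 327.]
jaw_tab scene 0.49 [158. 239.] [454. 533.]
jaw_tab scene 0.39 [172. 273.] [517. 437.]
fixed_jaw scene 0.63 [220. 287.] [497. 298.]
mandarin_center top 0.96 [214. 290.] [502. 333.]
jaw_tab top 0.72 [210. 251.] [508. 434.]
jaw_tab top 0.59 [231. 197.] [454. 575.]
fixed_jaw top 0.92 [238. 219.] [439. 528.]
fixed_jaw top 0.81 [215. 304.] [496. 294.]
tip 0.98 [ 43. 404.] [546. 331.]
tip 0.85 [ 40. 236.] [464. 342.]
[489.53628197 231.33371401  31.67509351] [ 3.14151983e+00 -8.64209937e-05  1.45042593e+00] 0.6305005117456455
```

View pics/wrist7.png

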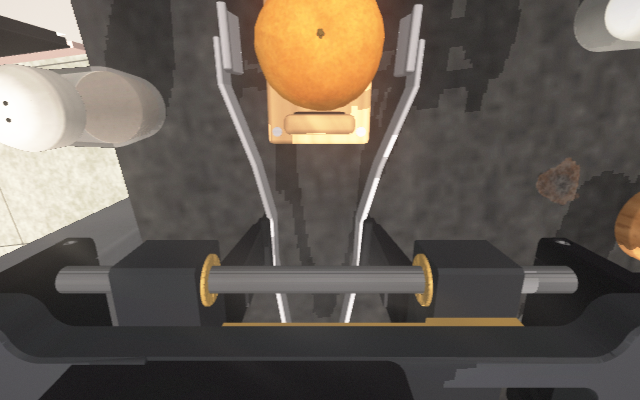

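```bash
python3 -m inch '[[[0,0,0.03],0,-0.2],[[0,0,0],0,-0.15],[[0,0,0],0,-0.1],[[0,0,0],0,-0.05],[[0,0,0],0,0],[[0,0,0],0,0.05],[[0,0,0],0,0.05],[[0,0,0],0,0.05],[[0,0,0],0,0.05],[[0,0,0],0,0.05]]'; python3 -m inch '[[[0,0,0],0,0.15],[[0,0,0],0,0.3],[[0,0,0],0,0.3],[[0,0,0],0,0.3],[[0,0,0],0,0.3],[[0,0,0],0,0.3],[[0,0,0],0,0.3],[[0,0,0],0,0.3],[[0,0,0],0,0.3],[[0,0,0],0,0.3]]'
```

```text
t: 24.95
eef_pos: [489.5, 231.3, 29.8]
tcp_rot: [-3.142, -0.0, 1.45]
ft_force: [-0.9, -0.5, -0.4]
opening: 0.5
grip_force: 29.9
t: 26.2
eef_pos: [489.5, 231.3, 29.8]
tcp_rot: [3.142, -0.0, 1.45]
ft_force: [-1.1, -0.7, 0.8]
opening: 0.501
grip_force: 29.9
```

The fingers stopped at 47.6 mm with 30 N, which matches the mandarin being gripped. I'm lifting slowly at first.

```bash
python3 -m inch '[[[0,0,-0.05],0,0.3],[[0,0,-0.1],0,0.3],[[0,0,-0.15],0,0.3],[[0,0,-0.2],0,0.3],[[0,0,-0.2],0,0.3],[[0,0,-0.2],0,0.3],[[0,0,-0.2],0,0.3],[[0,0,-0.2],0,0.3],[[0,0,-0.2],0,0.3],[[0,0,-0.2],0,0.3]]';python3 -m inch '[[[0,0,-0.25],0,0.3],[[0,0,-0.25],0,0.3],[[0,0,-0.25],0,0.3],[[0,0,-0.25],0,0.3],[[0,0,-0.25],0,0.3],[[0,0,-0.2],0,0.3],[[0,0,-0.1],0,0.3],[[0,0,-0.05],0,0.3],[[0,0,0],0,0.3],[[0,0,0],0,0.3]]'; python3 t3.py 8; cd pics; python3 -c "
import cv2,numpy as np
w=cv2.imread('wrist8.png');s=cv2.imread('scene8.png')[80:380,180:480]
cv2.imwrite('f.png',np.vstack([cv2.resize(w,(480,300)),cv2.resize(s,(480,480))[:300]]))"
```

```text
t: 27.45
eef_pos: [489.5, 231.3, 132.6]
tcp_rot: [-3.142, -0.0, 1.45]
ft_force: [-1.0, 0.5, -2.9]
opening: 0.498
grip_force: 29.9
t: 28.7
eef_pos: [489.4, 231.3, 227.4]
tcp_rot: [-3.141, 0.0, 1.45]
ft_force: [0.3, -0.3, -2.6]
opening: 0.498
grip_force: 29.9
mandarin_center wrist 0.71 [ 44. 320.] [512. 372.]
mandarin_center wrist 0.38 [ 42. 260.] [447. 382.]
jaw_tab wrist 0.22 [115. 316.] [499. 299.]
fixed_jaw wrist 0.95 [117. 317.] [499. 296.]
mandarin_center scene 0.46 [144. 276.] [599. 635.]
mandarin_center scene 0.38 [169. 273.] [543. 520.]
jaw_tab scene 0.85 [171. 273.] [517. 439.]
jaw_tab scene 0.75 [289. 410.] [624. -26.]
fixed_jaw scene 0.82 [181. 236.] [429. 500.]
fixed_jaw scene 0.62 [282. 410.] [661.  13.]
mandarin_center top 0.6 [204. 285.] [529. 349.]
mandarin_center top 0.18 [215. 307.] [497. 287.]
jaw_tab top 0.67 [209. 249.] [511. 438.]
jaw_tab top 0.52 [234. 197.] [447. 573.]
fixed_jaw top 0.86 [217. 301.] [492. 303.]
fixed_jaw top 0.85 [237. 223.] [440. 516.]
tip 0.83 [ 39. 383.] [536. 334.]
tip 0.6 [ 42. 259.] [476. 340.]
[489.53200993 231.31293468 227.84384733] [ 3.14155795e+00 -1.00597090e-04  1.45035075e+00] 0.49966159903764323
```

View pics/f.png

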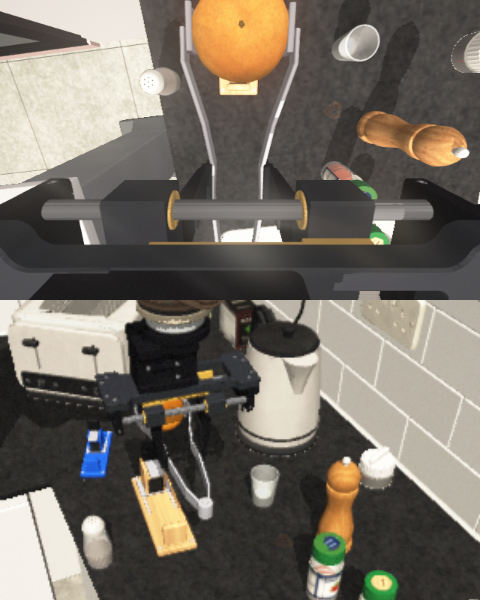

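The mandarin is held in the tongs, with its underside at about 210 mm. The clamp is empty with its jaw open, and the bystanders are still standing. I'm holding still for one call, then handing in.

```bash
python3 -m inch '[[[0,0,0],0,0.3],[[0,0,0],0,0.3],[[0,0,0],0,0.3],[[0,0,0],0,0.3],[[0,0,0],0,0.3],[[0,0,0],0,0.3],[[0,0,0],0,0.3],[[0,0,0],0,0.3],[[0,0,0],0,0.3],[[0,0,0],0,0.3]]'; python3 -c "
from cell import env
print(env.job_done())"
```

```text
t: 30.6
eef_pos: [489.5, 231.3, 227.9]
tcp_rot: [3.142, -0.0, 1.45]
ft_force: [-0.3, 0.6, -2.4]
opening: 0.501
grip_force: 29.9
the job is handed in; nothing more can be done
None
```

I handed the job in at 30.6 s with the jaw fully open at its stop and the mandarin held still in the tongs about 20 cm above the worktop; the bystanders in the last pictures stood untouched, and no verdict came back.

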